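Pop the fuse hatch of the faulted kiln controller

TASK

The kiln controller with the red lamp has a fault and its fuses must be looked at: press the blue pad on its white hatch once with the fingertips, all the way in, and let go so that the hatch pops up. Take the hand away and wait a second or two clear of it to see that it stays open; do not push the popped hatch back down. Leave the controller with the green lamp shut, and leave the jar, tile, stamp and cutter where they stand; nothing is to be picked up.

Things in the scene. Friction and masses are not known exactly. Their poses are not given: they have to be found in the camera images.
- red_unit: fixed grey kiln controller with a red domed lamp (19 mm wide) on its rear top; else the two boxes are alike, and they change places. 150 (x) x 76 (y) x 58 mm high; origin under its centre, z up, -x towards its hatch end. A white hatch, 71 x 46 x 5 mm, covers the front half of its top, hinged at its rear edge (along y, at x +5, z 55 mm); its free edge, at -x, rises as it opens
- green_unit: fixed grey kiln controller with a green domed lamp (19 mm wide) on its rear top; else the two boxes are alike, and they change places. 150 (x) x 76 (y) x 58 mm high; origin under its centre, z up, -x towards its hatch end. A white hatch, 71 x 46 x 5 mm, covers the front half of its top, hinged at its rear edge (along y, at x +5, z 55 mm); its free edge, at -x, rises as it opens
- red_hatch (a joint): red-lamp box's hatch angle, rad: about 0.02 (0 to 0.03) latched; negative pushed in below flush (stop -0.12, 7.5 mm from latched, at the pad); spring holds it open at 0.62. Push-push latch: push the pad in past -0.08, about 5.5 mm, 4 to 6 N, and let go: the hatch follows the finger up and springs open. A shorter push may not release it; pushing a popped hatch down latches it again
- green_hatch (a joint): green-lamp box's hatch angle, rad: about 0.02 (0 to 0.03) latched; negative pushed in below flush (stop -0.12, 7.5 mm from latched, at the pad); spring holds it open at 0.62. Push-push latch: push the pad in past -0.08, about 5.5 mm, 4 to 6 N, and let go: the hatch follows the finger up and springs open. A shorter push may not release it; pushing a popped hatch down latches it again
- red_pad (a point): round blue press pad, 22 mm wide, standing 3 mm proud of the red-lamp box's white hatch; point at the centre of its top face, 54 mm from the hinge and 18 mm from the free edge; when shut, 62 mm above the table and 49 mm from the box's origin towards -x. Moves with the hatch, rising about 31 mm as it opens; x, y, z along the hatch's
- green_pad (a point): round blue press pad, 22 mm wide, standing 3 mm proud of the green-lamp box's white hatch; point at the centre of its top face, 54 mm from the hinge and 18 mm from the free edge; when shut, 62 mm above the table and 49 mm from the box's origin towards -x. Moves with the hatch, rising about 31 mm as it opens; x, y, z along the hatch's
- jar: white glaze jar with a yellow lid, 50 mm wide, 67 mm tall, loose on the table, about 85 mm in front of the red-lamp box's hatch pad; origin under its centre
- tile: flat glazed test tile, 37 x 58 x 9 mm, half slate blue, loose beside the jar; origin under its centre
- stamp: turned dark wood stamp, 28 mm wide, 54 mm tall, loose in front of the green-lamp box; origin under its centre
- cutter: steel ring cutter, 50 mm wide, 22 mm tall, loose in front of the green-lamp box; origin under its centre

How it is judged:
By the outcome, as a careful person would: the job done as asked, in the order asked, and still so for the second after the job is handed in, with the robot touching nothing.
It also fails if it takes over 29 s, if anything falls off the work surface, if the arm or the gripper's body presses on something with over 40 N, if the wrist force passes 120 N, or if a joint passes its speed limit or range.

ROBOT

A 6-joint arm with a two-finger parallel gripper is mounted at the origin on a cart in front of the work surface, level with it; the furniture and walls round the work are solid. World frame = base frame: x ahead of the robot, y to its left, z up, the work surface at z = 0. Lengths are in mm, angles in rad, forces in N, time in s.
With the tool pointing down it reaches from about 150 to 775 mm from the base axis. Payload 6.1 kg.
Tool frame: the origin (TCP) lies midway between the tips of the shut fingers; the grasp point (between the pads) lies 19 mm behind it; z points along the fingers, y is the line along which they close (so a half turn about z gives the same grasp; the last joint's range is limited). The gripper opens to 85 mm and grips with 20 to 120 N. Pads are 22 mm wide; open, the fingers measure 114 mm over their backs; the gripper's body (76 mm by 85 mm) begins 54 mm behind the grasp point. The pads swing forward as they close: fully open they stand 13 mm farther back than shut.
Start: joints at [-1.129, 0.126, -0.04, 1.405, 0, 1.571], TCP at [224.464, -474.578, 231.295] pointing down, gripper open.
Joint ranges: [-2.72, 2.72], [-0.95, 1.95], [-1.27, 1.35], [-1.78, 2.02], [-1.46, 1.47], [-3.14, 3.14]. Speed limits (rad/s): [2.39, 2.39, 3.01, 3.14, 3.14, 3.14].

INTERFACE

Orientations are given as a unit quaternion [x, y, z, w].
In Python, from rig import readout, optics, job_done, models gives the robot as it stands.
- The arm moves only by the tool carry_out, never from a script. Its argument "motion" is a list of rows, each an object of numbers: "rx", "ry", "rz": the turn, a rotation vector about the tool's x, y, z in rad; "dx", "dy", "dz": the shift along the tool's x, y, z in cm; "grip": the finger opening in cm, from 0 to 8.54. In form: [{"rx": .., "ry": .., "rz": .., "dx": .., "dy": .., "dz": .., "grip": ..}, ...]. A call has 1 to 5 rows; each row shifts and turns the commanded pose from where the row before left it, along the tool's axes as they then stand; what a row does not reach is not made up. A row lasts 1/10 s, in which the tool goes at most 50 mm and 8.59 degrees, less where a joint would pass 70% of its speed; a pose out of reach is approached as far as the arm can. A call with a gripper value outside its range is refused whole. The fingers move at their own pace and stop on an object; "squeeze" is the grip in N (left out, the last holds). Time passes only in rows, so rows that do not move let the fingers close. It gives the time, the measured TCP pose, the force, the opening and the grip force at its end, in the units of the state.
- readout.get_obs(): the state, without advancing time (a new reading comes with each control period).
- optics.read_camera(name): name is "side" or "top"; returns a dict with "frame" (384x512x3 uint8, blue, green, red), "fx", "fy", "cx", "cy" (pixels), "origin" and "rotation" of the camera in the world. Camera axes: x right, y up, looking along -z (the intrinsics and any distortion apply to the point x, -y, -z); pixel columns grow to the right and rows downward; lengths in mm; the calibration is good to about 2 mm. A picture is of the moment at which its call begins. There is no depth.
- job_done(): hands the job in; it is judged then, once.
Trained networks look in the newest picture that a camera, given by its name, has taken for a name from the list of things; names that differ only in an ending like _2 or _b are one class to them, and where a whole thing is asked for, a point or a joint stands for the part that bears it (a point fixed in the world has none). Each returns a list of dicts, best first, with "p" (0 to 1); they miss things now and then, are a little off and sometimes report something else, mostly with a low value. They report only what shows in the picture. A call takes as long as a camera call.
- models.recognise(thing, camera): "bbox" ([left, top, right, bottom] as shares, 0 to 1, of the picture: columns of its width, rows of its height, round what is visible of it).
- models.outline_of(thing, camera): "pixels" (384x512 bool, what is visible of it) and "bbox" ([left, top, right, bottom] as shares, 0 to 1, of the picture: columns of its width, rows of its height, round what is visible of it).
The state is a dict: "clock": time; "joint_pos": joint angles; "dq": joint speeds; "joint_torque": joint torques, N m; "eef_pos": TCP position; "tool_rot": TCP orientation; "wrist_force": force on the tool from outside, world axes, zero at the start; "moment": the same for the moment, N m; "opening": finger opening in mm; "grasp_force": force on a finger pad.
Only numpy, scipy, OpenCV 4.12 (cv2) and the standard library are available. Lean on these libraries where they do the work, as an engineer would, in place of code of your own. Each camera call takes 0.05 s, during which the arm holds its last target. There are 200 camera calls.

## Working session

There is one attempt and no reset: what is moved stays moved. The work goes in short steps, Python scripts to look and compute and a tool call to move; the robot and the scene stay as the last step left them, time stands still between calls to the robot, and variables do not carry over. Pictures are saved under pics/ and viewed, at most 10 in all, crops included, and the job is handed in when it is done.

Besides the shell and the picture viewer there is one more tool, called as a command line: name --argument value ..., lists and objects as JSON in quotes. carry_out: Moves the arm, as the interface text tells. Its arguments: {"type":"object","properties":{"motion":{"type":"array"},"squeeze":{"type":"number"}},"required":["motion"]}

```bash
mkdir -p pics; python3 - <<'E'
from rig import readout, optics, models
import cv2, numpy as np
o=readout.get_obs(); print({k:np.round(o[k],3).tolist() for k in('clock','eef_pos','tool_rot','wrist_force','opening')})
ims=[]
for c in('top','side'):
    d=optics.read_camera(c); cv2.imwrite(f'pics/{c}0.png',d['frame'])
    print(c,{k:(np.round(v,4).tolist()) for k,v in d.items() if k!='frame'})
    for t in('red_unit','green_unit','red_pad','green_pad','jar','stamp'):
        for r in models.recognise(t,c)[:3]: print(t,round(r['p'],2),np.round(np.array(r['bbox'])*[512,384,512,384],1))
E
```

```text
{'clock': 0.0, 'eef_pos': [224.305, -474.205, 230.529], 'tool_rot': [0.976, 0.219, -0.0, -0.001], 'wrist_force': [-0.446, 0.183, -0.241], 'opening': 85.501}
top {'fx': 381.2433, 'fy': 381.2433, 'cx': 252.9156, 'cy': 193.2707, 'origin': [333.2239, -281.7659, 909.6472], 'rotation': [-0.0649, 0.0488, 0.7114, -0.6981]}
red_unit 0.74 [179.7 109.9 233.1 178.2]
red_unit 0.5 [288.3 180.3 317.3 213.7]
green_unit 0.67 [267.2 148.1 325.3 221.2]
red_pad 0.88 [187.4 137.  218.7 170.9]
green_pad 0.85 [289.5 178.3 320.  213.7]
green_pad 0.69 [187.8 136.8 219.7 170.4]
jar 0.92 [163.3 180.3 190.6 201. ]
jar 0.19 [191.8 190.6 217.5 216.4]
side {'fx': 412.3524, 'fy': 412.3524, 'cx': 254.017, 'cy': 187.3716, 'origin': [403.8652, -1170.3054, 415.7451], 'rotation': [0.56, -0.0166, -0.0387, 0.8274]}
green_unit 0.85 [229.1 188.4 301.9 243.6]
red_pad 0.46 [270.2 163.2 301.7 175.1]
green_pad 0.84 [233.4 201.1 274.8 214.9]
jar 0.62 [242.1 153.6 262.3 184.3]
stamp 0.47 [202.4 209.  214.9 237.5]
```

```bash
python3 -c "
import cv2,numpy as np
a=cv2.imread('pics/top0.png');b=cv2.imread('pics/side0.png')
cv2.imwrite('pics/both0.png',cv2.resize(np.hstack([a,b]),(800,300),interpolation=cv2.INTER_AREA))"
```

```text
(no output)
```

View pics/top0.png

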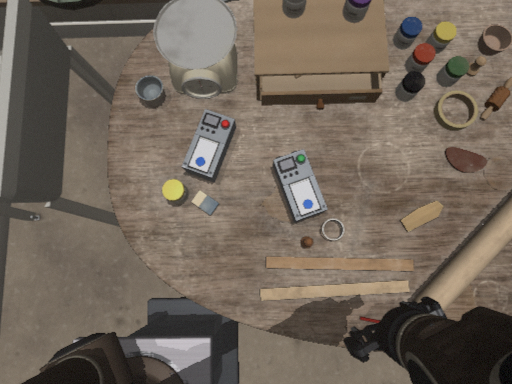

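View pics/side0.png

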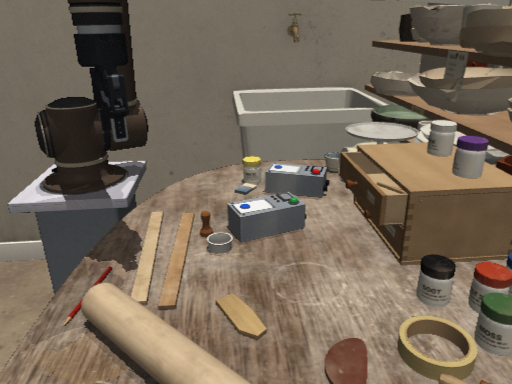

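The top view shows the red-lamp box on the left (lamp about (225,124), blue pad about (200,161)), with the jar in front of it at (174,190) and the tile at (205,202). The green-lamp box is at (300,185). In the side view the red box is the farther one (lamp about (317,170)), with its pad near (276,168).

```bash
cat > h.py <<'E'
import numpy as np, cv2
from scipy.spatial.transform import Rotation as R
def ray(d,u,v):
    r=R.from_quat(d['rotation']).apply([(u-d['cx'])/d['fx'],-(v-d['cy'])/d['fy'],-1]); return np.array(d['origin']),r
def at_z(d,u,v,z):
    o,r=ray(d,u,v); return o+r*(z-o[2])/r[2]
def proj(d,p):
    q=R.from_quat(d['rotation']).inv().apply(np.array(p)-d['origin']); return np.array([d['cx']-d['fx']*q[0]/q[2],d['cy']+d['fy']*q[1]/q[2]])
def blob(f,box,col):
    l,t,r,b=box; c=f[t:b,l:r].astype(int); B,G,Rr=c[...,0],c[...,1],c[...,2]
    m={'blue':(B>Rr+60)&(B>G+40),'red':(Rr>B+70)&(Rr>G+70)}[col]
    y,x=np.nonzero(m); return x.mean()+l,y.mean()+t,len(x)
E
python3 - <<'E'
from h import *
from rig import optics,readout
t=optics.read_camera('top'); s=optics.read_camera('side')
pb=blob(t['frame'],(180,140,220,178),'blue'); lb=blob(t['frame'],(212,112,238,135),'red')
pad=at_z(t,*pb[:2],62); lamp=at_z(t,*lb[:2],63)
print(pb,lb,pad,lamp, 'dist',np.linalg.norm((lamp-pad)[:2]))
sp=blob(s['frame'],(262,160,300,180),'blue'); print('side',sp,proj(s,pad),'sidexyz',at_z(s,*sp[:2],62))
# two-ray midpoint
o1,r1=ray(t,*pb[:2]);o2,r2=ray(s,*sp[:2])
a=np.linalg.lstsq(np.c_[r1,-r2],o2-o1,rcond=None)[0]; print('tri',o1+a[0]*r1,o2+a[1]*r2)
# box axis from white hatch
m=(t['frame'].min(2)>170)[135:180,182:222].astype(np.uint8); c=cv2.findNonZero(m); rc=cv2.minAreaRect(c+np.array([182,135])); bp=cv2.boxPoints(rc)
print('hatch',np.round([at_z(t,*p,59)[:2] for p in bp],1).tolist())
jr=at_z(t,174,187,67); print('jar',jr, 'r',np.hypot(*pad[:2]))
T=R.from_quat(readout.get_obs()['tool_rot']).as_matrix(); print(T.round(3))
E
```

```text
(np.float64(199.95), np.float64(160.95), 60) (np.float64(224.84615384615384), np.float64(123.0), 39) [ 548.63371884 -143.37870266   62.        ] [ 637.67246343 -201.12137224   63.        ] dist 106.12310742375746
side (np.float64(277.6842105263158), np.float64(166.0), 19) [278.5875899  165.43165349] sidexyz [ 545.63615442 -147.66648218   62.        ]
tri [ 548.87423809 -143.22418432   61.0535463 ] [ 546.27140078 -143.08424886   60.41494149]
hatch [[538.4, -103.9], [613.0, -132.4], [590.9, -183.1], [516.9, -154.0]]
jar [488.29385352 -85.73547115  67.        ] r 567.0594411710072
[[ 0.904  0.428  0.   ]
 [ 0.428 -0.904 -0.   ]
 [-0.     0.    -1.   ]]
```

carry_out --motion '[{"dx":2.9,"dy":-1.07,"grip":0},{"dx":2.9,"dy":-1.07,"grip":0},{"dx":2.9,"dy":-1.07,"grip":0},{"dx":2.9,"dy":-1.07,"grip":0},{"dx":2.9,"dy":-1.07,"grip":0}]' --squeeze 20

```text
$.motion[0]: bad value
```

carry_out --motion '[{"dx":2.9,"dy":-1.07,"grip":0},{"dx":2.9,"dy":-1.07,"grip":0},{"dx":2.9,"dy":-1.07,"grip":0},{"dx":2.9,"dy":-1.07,"grip":0},{"dx":2.9,"dy":-1.07,"grip":0}]'

```text
$.motion[0]: bad value
```

carry_out --motion '[{"dx":2.9,"dy":-1.07,"grip":0},{"dx":2.9,"dy":-1.07,"grip":0},{"dx":2.9,"dy":-1.07,"grip":0},{"dx":2.9,"dy":-1.07,"grip":0},{"dx":0,"grip":0}]'

```text
$.motion[0]: bad value
```

All keys seem to be required.

carry_out --motion '[{"rx":0,"ry":0,"rz":0,"dx":2.9,"dy":-1.07,"dz":0,"grip":0},{"rx":0,"ry":0,"rz":0,"dx":2.9,"dy":-1.07,"dz":0,"grip":0},{"rx":0,"ry":0,"rz":0,"dx":2.9,"dy":-1.07,"dz":0,"grip":0},{"rx":0,"ry":0,"rz":0,"dx":2.9,"dy":-1.07,"dz":0,"grip":0},{"rx":0,"ry":0,"rz":0,"dx":2.9,"dy":-1.07,"dz":0,"grip":0}]' --squeeze 20

```text
clock: 1.3
eef_pos: [333.4, -363.3, 231.4]
tool_rot: [0.976, 0.219, 0.0, 0.0]
wrist_force: [-0.9, -0.6, -0.3]
opening: 12.4
grasp_force: 0.0
```

carry_out --motion '[{"rx":0,"ry":0,"rz":0,"dx":2.9,"dy":-1.07,"dz":0,"grip":0},{"rx":0,"ry":0,"rz":0,"dx":2.9,"dy":-1.07,"dz":0,"grip":0},{"rx":0,"ry":0,"rz":0,"dx":2.9,"dy":-1.07,"dz":0,"grip":0},{"rx":0,"ry":0,"rz":0,"dx":2.9,"dy":-1.07,"dz":0,"grip":0},{"rx":0,"ry":0,"rz":0,"dx":2.9,"dy":-1.07,"dz":0,"grip":0}]'

```text
clock: 1.8
eef_pos: [441.7, -252.9, 231.4]
tool_rot: [0.976, 0.219, 0.0, 0.0]
wrist_force: [0.3, -0.7, -1.0]
opening: 0.3
grasp_force: 0.0
```

carry_out --motion '[{"rx":0,"ry":0,"rz":0,"dx":2.9,"dy":-1.07,"dz":0,"grip":0},{"rx":0,"ry":0,"rz":0,"dx":2.9,"dy":-1.07,"dz":2,"grip":0},{"rx":0,"ry":0,"rz":0,"dx":2.9,"dy":-1.07,"dz":3,"grip":0},{"rx":0,"ry":0,"rz":0,"dx":2.9,"dy":-1.07,"dz":3,"grip":0},{"rx":0,"ry":0,"rz":0,"dx":0,"dy":0,"dz":0,"grip":0}]'

```text
clock: 2.3
eef_pos: [527.3, -162.6, 146.7]
tool_rot: [0.975, 0.221, -0.003, -0.002]
wrist_force: [-0.4, -0.5, -0.5]
opening: -0.3
grasp_force: 0.0
```

```bash
python3 - <<'E'
from h import *
from rig import optics,readout
t=optics.read_camera('top'); s=optics.read_camera('side'); o=readout.get_obs()
p=np.array(o['eef_pos']);print(p,o['opening'],o['clock']); T=R.from_quat(o['tool_rot']).as_matrix()
d=T.T@(np.array([548.6,-143.3,62])-p); print('tool delta',d)
for n,c in(('t',t),('s',s)):
    f=c['frame'].copy(); f=f; u,v=proj(c,p).astype(int); w=proj(c,[548.6,-143.3,62]); print(n,u,v,w)
    f=cv2.resize(f[90:230,150:350] if n=='t' else f[100:220,200:400],None,fx=3,fy=3)
    cv2.imwrite(f'pics/{n}1.png',f)
a=cv2.imread('pics/s1.png'); cv2.imwrite('pics/c1.png',a)
E
```

```text
[ 527.12711416 -164.96914818  150.63671735] -0.24360693670563005 2.4
tool delta [ 28.84076116 -10.26362699  88.60007296]
t 203 160 [199.91570598 160.96508585]
s 271 135 [278.57086831 165.42265939]
```

View pics/s1.png

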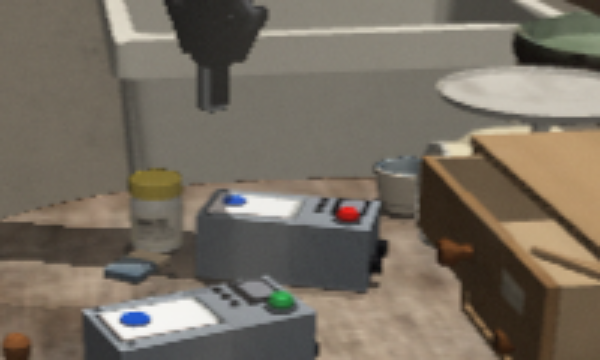

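The shut fingertips show at about (271,136), where the projection puts them. The pad is at (278,166), matching the target. Next I move over it and down to about 12 mm above.

carry_out --motion '[{"rx":0,"ry":0,"rz":0,"dx":1.45,"dy":-0.5,"dz":1,"grip":0},{"rx":0,"ry":0,"rz":0,"dx":1.4,"dy":-0.5,"dz":2,"grip":0},{"rx":0,"ry":0,"rz":0,"dx":0,"dy":0,"dz":2.5,"grip":0},{"rx":0,"ry":0,"rz":0,"dx":0,"dy":0,"dz":2,"grip":0},{"rx":0,"ry":0,"rz":0,"dx":0,"dy":0,"dz":0,"grip":0}]'

```text
clock: 2.9
eef_pos: [547.6, -144.3, 74.4]
tool_rot: [0.976, 0.219, -0.001, -0.001]
wrist_force: [-0.5, -0.3, 0.4]
opening: -0.0
grasp_force: 0.0
```

```bash
python3 - <<'E'
from h import *
from rig import optics,readout
t=optics.read_camera('top'); s=optics.read_camera('side'); o=readout.get_obs()
p=np.array(o['eef_pos']);print(p,o['wrist_force'],o['clock'],proj(s,p),proj(t,p))
f=np.hstack([t['frame'][120:200,150:250],s['frame'][110:190,230:330]])
cv2.imwrite('pics/c2.png',cv2.resize(f,None,fx=4,fy=4))
E
```

```text
[ 549.21307112 -144.75342926   77.19328793] [ 0.41676303 -0.89776093  0.23196066] 3.0 [278.91405385 160.11914873] [199.47145422 159.04298702]
```

View pics/c2.png

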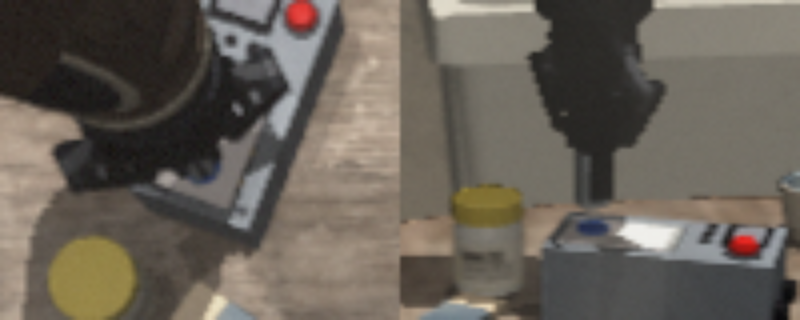

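The shut fingertips hang just above the blue pad: side view tips at about (279,161), pad at (278,167). I go down until there is contact.

carry_out --motion '[{"rx":0,"ry":0,"rz":0,"dx":0,"dy":0,"dz":0.6,"grip":0},{"rx":0,"ry":0,"rz":0,"dx":0,"dy":0,"dz":0.6,"grip":0},{"rx":0,"ry":0,"rz":0,"dx":0,"dy":0,"dz":0.3,"grip":0},{"rx":0,"ry":0,"rz":0,"dx":0,"dy":0,"dz":0.2,"grip":0},{"rx":0,"ry":0,"rz":0,"dx":0,"dy":0,"dz":0,"grip":0}]'

```text
clock: 3.5
eef_pos: [549.0, -144.5, 59.6]
tool_rot: [0.976, 0.219, 0.0, 0.0]
wrist_force: [-1.6, -0.8, 3.3]
opening: 0.3
grasp_force: 1.7
```

carry_out --motion '[{"rx":0,"ry":0,"rz":0,"dx":0,"dy":0,"dz":0.2,"grip":0},{"rx":0,"ry":0,"rz":0,"dx":0,"dy":0,"dz":0.15,"grip":0},{"rx":0,"ry":0,"rz":0,"dx":0,"dy":0,"dz":0,"grip":0}]'

```text
clock: 3.8
eef_pos: [548.9, -144.4, 56.1]
tool_rot: [0.976, 0.219, 0.0, 0.0]
wrist_force: [-2.6, 0.6, 4.9]
opening: 0.2
grasp_force: 2.6
```

carry_out --motion '[{"rx":0,"ry":0,"rz":0,"dx":0,"dy":0,"dz":0.15,"grip":0},{"rx":0,"ry":0,"rz":0,"dx":0,"dy":0,"dz":0,"grip":0}]'

```text
clock: 4.0
eef_pos: [548.9, -144.4, 55.2]
tool_rot: [0.976, 0.219, 0.0, 0.0]
wrist_force: [-3.1, -0.4, 8.1]
opening: 0.1
grasp_force: 3.8
```

carry_out --motion '[{"rx":0,"ry":0,"rz":0,"dx":0,"dy":0,"dz":0.1,"grip":0},{"rx":0,"ry":0,"rz":0,"dx":0,"dy":0,"dz":0,"grip":0}]'

```text
clock: 4.2
eef_pos: [548.9, -144.4, 54.9]
tool_rot: [0.976, 0.219, 0.0, 0.0]
wrist_force: [-5.5, 1.5, 12.0]
opening: 0.2
grasp_force: 6.2
```

The pad is at the stop: the force climbs while the travel has ended. Now straight up and away.

carry_out --motion '[{"rx":0,"ry":0,"rz":0,"dx":0,"dy":0,"dz":-1,"grip":0},{"rx":0,"ry":0,"rz":0,"dx":0,"dy":0,"dz":-2,"grip":0},{"rx":0,"ry":0,"rz":0,"dx":0,"dy":0,"dz":-3,"grip":0},{"rx":0,"ry":0,"rz":0,"dx":0,"dy":0,"dz":-4,"grip":0},{"rx":0,"ry":0,"rz":0,"dx":0,"dy":0,"dz":-4,"grip":0}]'

```text
clock: 4.7
eef_pos: [548.5, -144.1, 194.3]
tool_rot: [0.976, 0.219, -0.0, -0.0]
wrist_force: [1.0, -0.7, 0.6]
opening: -0.5
grasp_force: 0.0
```

carry_out --motion '[{"rx":0,"ry":0,"rz":0,"dx":-2,"dy":0.7,"dz":-3,"grip":0},{"rx":0,"ry":0,"rz":0,"dx":-3,"dy":1,"dz":0,"grip":0},{"rx":0,"ry":0,"rz":0,"dx":-3,"dy":1,"dz":0,"grip":0},{"rx":0,"ry":0,"rz":0,"dx":-3,"dy":1,"dz":0,"grip":0},{"rx":0,"ry":0,"rz":0,"dx":-3,"dy":1,"dz":0,"grip":0}]'

```text
clock: 5.2
eef_pos: [441.6, -247.3, 223.4]
tool_rot: [0.976, 0.219, 0.0, 0.0]
wrist_force: [0.1, -0.5, -0.1]
opening: 0.4
grasp_force: 0.0
```

carry_out --motion '[{"rx":0,"ry":0,"rz":0,"dx":-3,"dy":1,"dz":0,"grip":0},{"rx":0,"ry":0,"rz":0,"dx":-3,"dy":1,"dz":0,"grip":0},{"rx":0,"ry":0,"rz":0,"dx":0,"dy":0,"dz":0,"grip":0},{"rx":0,"ry":0,"rz":0,"dx":0,"dy":0,"dz":0,"grip":0},{"rx":0,"ry":0,"rz":0,"dx":0,"dy":0,"dz":0,"grip":0}]'

```text
clock: 5.7
eef_pos: [397.2, -290.1, 223.3]
tool_rot: [0.976, 0.219, 0.0, -0.0]
wrist_force: [0.1, 0.4, -0.6]
opening: 0.7
grasp_force: 0.0
```

carry_out --motion '[{"rx":0,"ry":0,"rz":0,"dx":0,"dy":0,"dz":0,"grip":0},{"rx":0,"ry":0,"rz":0,"dx":0,"dy":0,"dz":0,"grip":0},{"rx":0,"ry":0,"rz":0,"dx":0,"dy":0,"dz":0,"grip":0},{"rx":0,"ry":0,"rz":0,"dx":0,"dy":0,"dz":0,"grip":0},{"rx":0,"ry":0,"rz":0,"dx":0,"dy":0,"dz":0,"grip":0}]'

```text
clock: 6.2
eef_pos: [396.9, -290.3, 223.3]
tool_rot: [0.976, 0.219, -0.0, -0.0]
wrist_force: [-0.2, -0.4, 0.4]
opening: 0.1
grasp_force: 0.0
```

carry_out --motion '[{"rx":0,"ry":0,"rz":0,"dx":0,"dy":0,"dz":0,"grip":0},{"rx":0,"ry":0,"rz":0,"dx":0,"dy":0,"dz":0,"grip":0},{"rx":0,"ry":0,"rz":0,"dx":0,"dy":0,"dz":0,"grip":0},{"rx":0,"ry":0,"rz":0,"dx":0,"dy":0,"dz":0,"grip":0},{"rx":0,"ry":0,"rz":0,"dx":0,"dy":0,"dz":0,"grip":0}]'

```text
clock: 6.7
eef_pos: [396.7, -290.5, 223.3]
tool_rot: [0.976, 0.219, 0.0, 0.0]
wrist_force: [0.4, -0.9, 0.3]
opening: -0.0
grasp_force: 0.0
```

carry_out --motion '[{"rx":0,"ry":0,"rz":0,"dx":0,"dy":0,"dz":0,"grip":0},{"rx":0,"ry":0,"rz":0,"dx":0,"dy":0,"dz":0,"grip":0},{"rx":0,"ry":0,"rz":0,"dx":0,"dy":0,"dz":0,"grip":0},{"rx":0,"ry":0,"rz":0,"dx":0,"dy":0,"dz":0,"grip":0},{"rx":0,"ry":0,"rz":0,"dx":0,"dy":0,"dz":0,"grip":0}]'

```text
clock: 7.2
eef_pos: [396.8, -290.4, 223.3]
tool_rot: [0.976, 0.219, 0.0, 0.0]
wrist_force: [-0.7, -0.6, 0.6]
opening: 0.1
grasp_force: 0.0
```

```bash
python3 - <<'E'
from h import *
from rig import optics,readout
t=optics.read_camera('top'); s=optics.read_camera('side'); o=readout.get_obs()
print(o['eef_pos'],o['wrist_force'],o['clock'])
f=np.hstack([t['frame'][95:255,150:350],s['frame'][110:270,190:390]])
cv2.imwrite('pics/c3.png',cv2.resize(f,None,fx=2,fy=2))
E
```

```text
[ 396.77417147 -290.41809977  223.30596598] [-0.36760926 -1.16475941 -0.20617375] 7.3
```

View pics/c3.png

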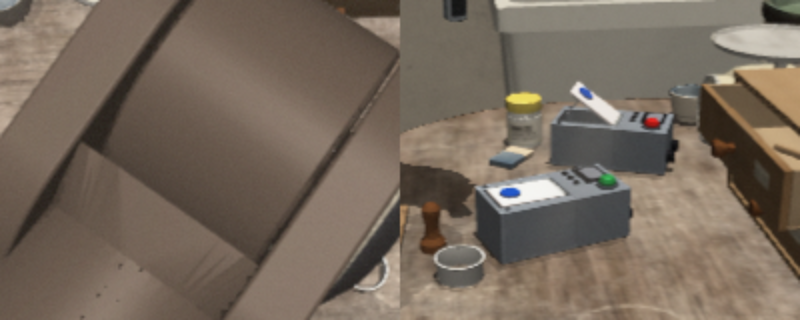

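The side half of the picture shows the red-lamp hatch standing open (raised pad at about crop (585,92)) two seconds after release. The green hatch is shut, and the jar, tile, stamp and cutter are in place. The hand is clear.

```bash
python3 -c "
from rig import job_done
print(job_done())"
```

```text
the job is handed in; nothing more can be done
None
```

The red-lamp controller's hatch popped open after one full press and was still open about two seconds later with the hand clear; the green one stayed shut, no loose item moved, and the job is handed in.

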